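# Open a sample transport canister and take out the tube

### The arm

A 7-joint arm with a two-finger parallel gripper is mounted at the origin on a cart in front of the work surface, level with it; the furniture and walls round the work are solid. World frame = base frame: x ahead of the robot, y to its left, z up, the work surface at z = 0. Lengths are in mm, angles in rad, forces in N, time in s.
With the tool pointing down it reaches from about 400 to 850 mm from the base axis. Payload 10.4 kg.
Tool frame: the origin (TCP) lies at the very end of the fingers, on their centre line; the grasp point (between the pads) lies 19 mm behind it; y points along the fingers, x is the direction in which the jaws open and shut, and the axes are right-handed (so a half turn about y gives the same grasp; the last joint's range is limited). The gripper opens to 85 mm and grips with 20 to 120 N. Pads are 22 mm wide; open, the fingers measure 114 mm over their backs; the gripper's body (76 mm by 85 mm) begins 54 mm behind the grasp point. The pads swing forward as they close: fully open they stand 13 mm farther back than shut.
Start: joints at [-1.22, 0.332, -0.065, 1.46, 0.022, 1.35, -0.088], TCP at [228.211, 581.868, 231.338] pointing down, gripper open.
Joint ranges: [-2.6, 2.6], [-0.5, 2.12], [-1.47, 1.34], [0.16, 2.42], [-1.27, 4.41], [0.06, 2.06], [-2.6, 2.6]. Speed limits (rad/s): [2.22, 2.22, 2.79, 2.79, 3.14, 3.14, 3.14].

### API

Orientations are given as a rotation vector (axis times angle).
In Python, from cell import r, capture, nets gives the robot as it stands.
- The arm moves only by the tool arm_command, never from a script. Its argument "motion" is a list of rows, each a list of 7 numbers: the turn, a rotation vector about the tool's x, y, z in degrees, then the shift along the tool's x, y, z in cm, then the opening, from -1 (shut) to 1 (fully open), so that 0 is half open. In form: [[wx, wy, wz, x, y, z, jaw], ...]. A call has exactly 10 rows; each row is the pose to reach, as a shift and turn from the pose measured when the call began, along the tool's axes at that moment; what a row does not reach only later rows make up. A row lasts 1/10 s, in which the tool goes at most 50 mm and 8.59 degrees, less where a joint would pass 70% of its speed; a pose out of reach is approached as far as the arm can. A call with a gripper value outside its range is refused whole. The fingers move at their own pace and stop on an object; the grip force is fixed at half the most. Time passes only in rows, so rows that repeat a pose let the fingers close, or fill a call up. It gives the time, the measured TCP pose, the force and the opening at its end, in the units of the state.
- r.sense(): the state, without advancing time (a new reading comes with each control period).
- capture(name): name is "side" or "top"; returns a dict with "color" (400x640x3 uint8, blue, green, red), "K" (3x3 intrinsics, pixels), "k1" (the pictures are not rectified: a ray, as slopes to the right and down, at radius r is drawn at 1 + k1 r^2 times it, then the intrinsics apply), "view" (4x4, takes a point from world to camera coordinates). Camera axes: x right, y down, z forward; pixel columns grow to the right and rows downward; lengths in mm; the calibration is good to about 2 mm. A picture is of the moment at which its call begins. There is no depth.
- r.job_done(): hands the job in, once; it reports no verdict.
Trained networks look in the newest picture that a camera, given by its name, has taken for a name from the list of things; names that differ only in an ending like _2 or _b are one class to them, and where a whole thing is asked for, a point or a joint stands for the part that bears it (a point fixed in the world has none). Each returns a list of dicts, best first, with "conf" (0 to 1); they miss things now and then, are a little off and sometimes report something else, mostly with a low value. They report only what shows in the picture. A call takes as long as a camera call.
- nets.trace(camera, thing): "mask" (400x640 bool, what is visible of it).
- nets.tip_of(camera, thing): "position" ([x, y, z] in mm, in world coordinates, good to about 4 mm: a listed point, or the origin of a listed thing).
The state is a dict: "time": time; "joints": joint angles; "qd": joint speeds; "effort": joint torques, N m; "eef_pos": TCP position; "orientation": TCP orientation; "wrist_force": force on the tool from outside, world axes, zero at the start; "torque": the same for the moment, N m; "finger_gap": finger opening in mm.
Only numpy, scipy, OpenCV 4.12 (cv2) and the standard library are available. Lean on these libraries where they do the work, as an engineer would, in place of code of your own. Each camera call takes 0.05 s, during which the arm holds its last target.

### The job

A sample tube has come in the screw-capped transport canister that is clamped in the bench holder. Unscrew the canister's cap, lift it clear and set it down in the steel tray, standing mouth down; then draw the tube out of the canister, stand it in the beaker and let go of it. Set both down without dropping or tipping them, do not knock the beaker over, and leave the other things on the bench where they are.

Things in the scene. Friction and masses are not known exactly. Their poses are not given: they have to be found in the camera images.
- canister: white round transport canister, 62 mm across, clamped in a grey collar (82 mm across, 42 mm high, clamp ears 58 mm out on its -x side) on a square aluminium plate 116 mm wide, 10 mm thick: one unit, fixed, cannot turn. Origin: centre of the underside, on the worktop; z up along its axis. The shoulder that carries the cap's rim is 66 mm above the origin
- mouth (a point): centre of the canister's open mouth under the cap, 92 mm above the canister's origin. The threaded neck, 53 mm over the thread, runs from the shoulder up to here; the bore is 36 mm wide, its floor 77 mm below this point. Right-hand thread with three coarse starts
- cap: grey ribbed round screw cap, like an upturned cup, 63 mm across, 51 mm high, 0.05 to 0.1 kg, no marks. Origin: centre of its lower rim (mouth); z up along its axis. At the start it is screwed fully on, rim on the canister's shoulder. It comes free after 3.5 to 4.3 rad (200 to 245 degrees) anticlockwise seen from above, so several grasps; a straight pull does not free it
- cap_top (a point): centre of the cap's flat top, 51 mm above its rim; 117 mm above the worktop at the start. In turning the cap rises 21 mm per full turn, some 12 mm until it is free. Little torque is needed (under 0.5 N m), and between turns it stays where it is when let go
- tube: sample tube with a lid that stays on: clear body 28 mm across, grey ribbed lid 32 mm across and 20 mm high at the top, 95 mm long in all, 0.04 kg. Origin: centre of its flat foot; z up along its axis. It stands loosely in the canister's bore, hidden under the cap at first; with the cap off its lid stands 18 mm proud of the mouth and can be taken from above
- tray: shallow steel tray, 150 mm (its x) by 190 mm (its y) outside, walls 3 mm with a rolled 5 mm edge, 20 mm high; fixed. Origin: centre of its underside on the worktop; its inner floor is 3 mm above that. Empty
- beaker: light translucent plastic beaker without handle, 64 mm across the rim, 76 mm high, about 48 mm wide inside at the floor, which is about 3 mm above its underside; loose, empty, 0.06 kg. Origin: centre of its underside, z up
- timer: white bench timer, 75 x 75 x 17 mm, lying flat near the front edge; bystander, loose. Origin: centre of its underside
- marker: red and white felt marker 134 mm long, lying near the front edge; bystander, loose. Origin: centre of its underside
- tape: roll of yellow tape, 69 mm across, 19 mm high, behind the canister; bystander, loose. Origin: centre of its underside
- bottle: white plastic reagent bottle with a white cap, 60 mm across, 125 mm high, behind the canister to the right; bystander, loose. Origin: centre of its underside
- pipette: blue and white hand pipette, 255 mm long, lying near the front edge on the left; bystander, loose. Origin: centre of its underside

How it is judged (in metres and radians):
On the way, in this order (a step that is already met when the one before it is completed fails the run):
1. the cap is off the thread and lifted clear of the canister, the tube still inside (z of cap in the frame of canister above 0.095 m and horizontal distance between tube and canister below 0.02 m and z of tube in the frame of canister below 0.03 m), for 0.1 s.
2. the cap stands in the tray, mouth down, let go, the tube still in the canister (x of cap in the frame of tray between -0.06 and 0.06 m and y of cap in the frame of tray between -0.08 and 0.08 m and z of cap in the frame of tray below 0.008 m and angle between cap's own z axis and vertical below 0.12 rad and contact force between cap and the fingers below 0.1 N and z of tube in the frame of canister below 0.03 m), for 0.1 s.
At the end, for the whole second after the job is handed in: The cap stands at rest on the tray's floor, mouth down (within 0.12 rad of upright); the tube stands or leans in the beaker, lid up, its foot on the beaker's floor (foot within 24 mm of the beaker's axis, tilt under 0.5 rad), and the beaker stands upright on the worktop; all at rest and let go (x of cap in the frame of tray between -0.06 and 0.06 m and y of cap in the frame of tray between -0.08 and 0.08 m and z of cap in the frame of tray below 0.008 m and angle between cap's own z axis and vertical below 0.12 rad and linear speed of each of cap, tube, beaker below 0.02 m/s and horizontal distance between tube and beaker below 0.024 m and z of tube in the frame of beaker between -0.002 and 0.015 m and angle between tube's own z axis and vertical below 0.5 rad and angle between beaker's own z axis and vertical below 0.1 rad and height (world z) of beaker below 0.01 m); the robot touches nothing.
It fails at once if the cap or the tube is dropped: it falls by more than some 25 mm once let go ((contact force between tube and the fingers below 0.05 N and linear speed of tube above 0.7 m/s) or (contact force between cap and the fingers below 0.05 N and linear speed of cap above 0.7 m/s)).
It fails at once if the cap falls or is tipped over on its side (angle between cap's own z axis and vertical above 0.7 rad).
It fails at once if the tube falls or is laid on its side (angle between tube's own z axis and vertical above 1 rad).
It fails at once if the beaker is knocked over (angle between beaker's own z axis and vertical above 0.5 rad).
It fails at once if another thing on the bench is pushed out of its place (more than 30 mm) (distance of any of timer, marker, tape, bottle, pipette from where it was at the start of the episode above 0.03 m).
It also fails if it takes over 72 s, if anything falls off the work surface, if the arm or the gripper's body presses on something with over 40 N, if the wrist force passes 120 N, or if a joint passes its speed limit or range.

## Working session

There is one attempt and no reset: what is moved stays moved. The work goes in short steps, Python scripts to look and compute and a tool call to move; the robot and the scene stay as the last step left them, time stands still between calls to the robot, and variables do not carry over. Pictures are saved under pics/ and viewed, and the job is handed in when it is done.

Besides the shell and the picture viewer there is one more tool, called after "Emit:" in YAML: its name, and indented under it one key for each argument. arm_command: Moves the arm, as the interface text tells. Its arguments: {"type":"object","properties":{"motion":{"type":"array"}},"required":["motion"]}

```bash
ls; mkdir -p pics
cat > h.py <<'E'
import numpy as np,cv2
from cell import r,capture,nets
from scipy.spatial.transform import Rotation as R
E
python3 - <<'E'
from h import *
s=r.sense();print(s)
print(R.from_rotvec(s['orientation']).as_matrix().round(3))
for c in ['side','top']:
    d=capture(c);cv2.imwrite(f'pics/{c}0.png',d['color'])
    print(c,d['K'],d['k1'],d['view'])
    for t in ['canister','mouth','cap','cap_top','tray','beaker','timer','marker','tape','bottle','pipette']:
        print(t,[(np.round(x['position'],1).tolist(),round(x['conf'],2)) for x in nets.tip_of(c,t)[:2]])
print(r.sense()['time'])
E
```

```text
pics
{'time': 0.0, 'joints': array([-1.21962255,  0.33284261, -0.06469738,  1.46096577,  0.0216328 ,
        1.34989749, -0.08847787]), 'qd': array([-0.00062245,  0.00023378, -0.00012076, -0.00097584, -0.00064685,
        0.00069989,  0.00057066]), 'effort': array([ 7.32838515e-06, -6.25448227e+01,  4.93569416e-02, -3.91606522e+01,
        1.63526827e-02,  9.90041415e-03,  6.30473295e-06]), 'eef_pos': array([228.08400382, 581.48298299, 230.52254053]), 'orientation': array([-1.36404146, -0.92884979,  0.93068339]), 'wrist_force': array([-0.11462694,  0.1552202 , -0.3394187 ]), 'torque': array([-0.02647833, -0.03903754,  0.00889983]), 'finger_gap': 85.56112107531713}
[[ 0.365 -0.    -0.931]
 [ 0.931 -0.001  0.365]
 [-0.001 -1.    -0.   ]]
side [[404.92730278   0.         312.30030977]
 [  0.         404.92730278 198.71966192]
 [  0.           0.           1.        ]] 0.03339232990219251 [[ 8.94380239e-01 -4.46526359e-01 -2.64234311e-02 -4.51636377e+02]
 [-2.35256280e-01 -4.19325445e-01 -8.76824187e-01  2.24857688e+02]
 [ 3.80445095e-01  7.90430504e-01 -4.80084522e-01  1.04186336e+03]
 
[... 663 characters left out ...]
70279209e-02 -9.99816425e-01 -8.78443847e-03  6.21809906e+01]
 [-9.95346971e-01  1.77838429e-02 -9.47002741e-02  5.63975660e+02]
 [ 9.48391106e-02  7.13101545e-03 -9.95467072e-01  1.49996246e+03]
 [ 0.00000000e+00  0.00000000e+00  0.00000000e+00  1.00000000e+00]]
canister [([492.0, 7.3, 66.7], 0.6)]
mouth [([492.9, 4.0, 92.7], 0.73)]
cap [([493.4, 6.3, 65.9], 0.85)]
cap_top [([494.7, 2.3, 113.6], 0.73)]
tray [([503.1, 318.0, 2.0], 0.86)]
beaker [([504.5, -241.5, 0.7], 0.57)]
timer [([344.4, 164.0, -1.3], 0.74)]
marker [([345.7, -113.0, 0.8], 0.56)]
tape [([699.8, -40.0, -6.8], 0.6)]
bottle [([745.0, -148.0, -5.6], 0.92)]
pipette [([331.1, 396.5, -1.4], 0.98), ([493.5, 5.3, 115.1], 0.28)]
1.2
```

View pics/side0.png

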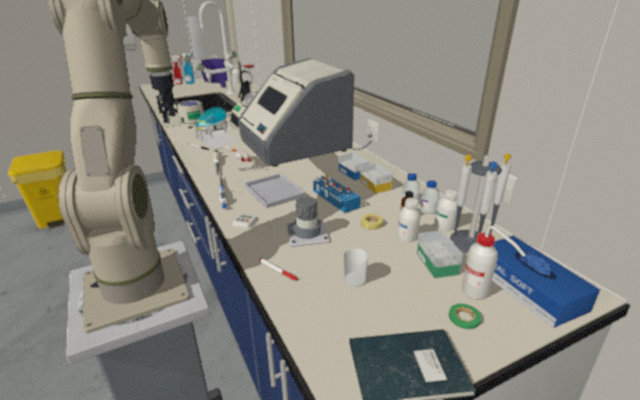

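View pics/top0.png

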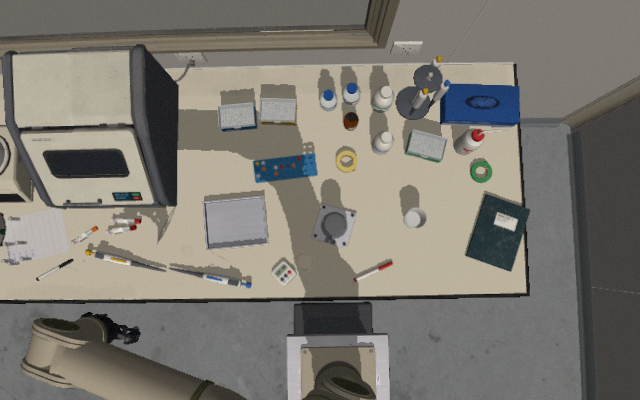

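The side view shows the capped canister at about (307,220), the beaker at (355,266) and the tray at (275,188). In the top view they are at (334,225), (415,217) and (236,219). I'll refine the positions by fitting silhouettes.

```bash
cat >> h.py <<'E'
from scipy.optimize import minimize
def proj(d,P):
    P=np.atleast_2d(P);c=P@d['view'][:3,:3].T+d['view'][:3,3]
    s=c[:,:2]/c[:,2:];q=(s**2).sum(1,keepdims=True);s=s*(1+d['k1']*q)
    return s*[d['K'][0,0],d['K'][1,1]]+[d['K'][0,2],d['K'][1,2]]
def sil(d,circs,sc=8):
    a=np.linspace(0,2*np.pi,60)
    P=np.vstack([np.c_[x+rr*np.cos(a),y+rr*np.sin(a),0*a+z] for x,y,z,rr in circs])
    return proj(d,P)
def fitmask(c,d,thing,circs,x0):
    out=[]
    m=nets.trace(c,thing)
    if not m: return None
    m0=m[0]['mask'].astype(np.uint8);ys,xs=np.nonzero(m0);S=6
    y0,x0_=ys.min()-12,xs.min()-12;y1,x1=ys.max()+12,xs.max()+12
    M=cv2.resize(m0[y0:y1,x0_:x1],None,fx=S,fy=S,interpolation=cv2.INTER_NEAREST)
    def cost(p):
        h=cv2.convexHull(((sil(d,[(p[0]+a,p[1]+b,z,rr) for a,b,z,rr in circs])-[x0_,y0]+.5)*S).astype(np.float32))
        I=np.zeros_like(M);cv2.fillPoly(I,[np.round(h*16).astype(np.int32)],1,shift=4)
        return 1-(I&M).sum()/(I|M).sum()
    o=minimize(cost,x0,method='Nelder-Mead',options=dict(initial_simplex=np.array([x0,[x0[0]+8,x0[1]],[x0[0],x0[1]+8]])))
    return o.x.round(1),round(1-o.fun,3),round(m[0]['conf'],2)
E
python3 - <<'E'
from h import *
for c in ['side','top']:
    d=capture(c)
    print(c,'cap',fitmask(c,d,'cap',[(0,0,66,31.5),(0,0,117,31.5)],[492,4]))
    print(c,'beaker',fitmask(c,d,'beaker',[(0,0,0,26),(0,0,76,32)],[506,-242]))
    m=nets.trace(c,'tray')
    if m:
        mm=m[0]['mask'].astype(np.uint8);ct=max(cv2.findContours(mm,0,1)[0],key=cv2.contourArea);print('tray',m[0]['conf'],cv2.minAreaRect(ct))
        # unproject contour at z=20 (top edge)
        uv=ct[:,0].astype(float);s=(uv-[d['K'][0,2],d['K'][1,2]])/d['K'][0,0]
        u=s.copy()
        for _ in range(5): u=s/(1+d['k1']*(u**2).sum(1,keepdims=True))
        Rm=d['view'][:3,:3];o=-Rm.T@d['view'][:3,3];ray=np.c_[u,np.ones(len(u))]@Rm
        P=o+ray*((20-o[2])/ray[:,2])[:,None];print(cv2.minAreaRect(P[:,:2].astype(np.float32)))
E
```

```text
side cap (array([ 420.4, -105.1]), np.float64(0.576), 0.67)
side beaker (array([ 505.4, -242.7]), np.float64(0.928), 0.7)
tray 0.59 ((274.6499938964844, 189.0500030517578), (29.90767478942871, 55.605472564697266), 74.74488067626953)
((501.13360595703125, 302.787109375), (162.83877563476562, 222.49119567871094), 4.408059120178223)
top cap (array([488. ,   4.3]), np.float64(0.936), 0.65)
top beaker (array([ 504.7, -240.9]), np.float64(0.928), 0.61)
tray 0.78 ((234.8865966796875, 222.9948272705078), (50.69863510131836, 62.578617095947266), 84.47245788574219)
((502.1588134765625, 314.87646484375), (159.18109130859375, 196.77684020996094), 5.114211082458496)
```

Run:
```python
from h import *
d=capture('top');e=capture('side');ims=[]
for dd,(cx,cy) in ((d,(334,225)),(e,(307,215))):
    for p in [None,(489,4.3),(493,4.3)]:
        S=8;x0,y0=cx-16,cy-22
        im=cv2.resize(dd['color'][y0:y0+36,x0:x0+33],None,fx=S,fy=S,interpolation=cv2.INTER_CUBIC)
        if p:
            for z in (66,117):
                q=((sil(dd,[(p[0],p[1],z,31.5)])-[x0,y0]+.5)*S).astype(np.int32);cv2.polylines(im,[q],True,(0,0,255),1)
        ims.append(im)
cv2.imwrite('pics/z.png',np.vstack([np.hstack(ims[:3]),np.hstack(ims[3:])]))
```

```text
(no output)
```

View pics/z.png

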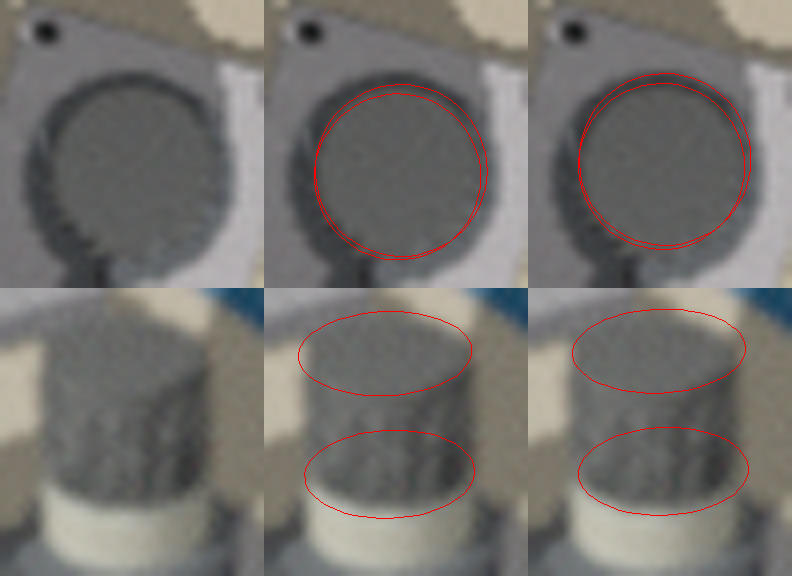

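```bash
cat >> h.py <<'E'
def st():
    s=r.sense();M=R.from_rotvec(s['orientation']).as_matrix()
    yaw=np.degrees(np.arctan2(M[1,0],M[0,0]))
    print('t',round(s['time'],2),'tcp',s['eef_pos'].round(1),'yaw',yaw.round(1),'ydown',M[:,1].round(3),'gap',round(s['finger_gap'],1),'j',s['joints'].round(2),'F',s['wrist_force'].round(1),'T',s['torque'].round(2))
    return s,M,yaw
def plan(p,yaw=None):
    s,M,y=st()
    d=M.T@(np.array(p)-s['eef_pos'])/10
    if yaw is None: yaw=y
    # pure rotation needed, tool pointing straight down
    a=np.radians(yaw);T=np.c_[[np.cos(a),np.sin(a),0],[0,0,-1],[-np.sin(a),np.cos(a),0]]
    rv=np.degrees(R.from_matrix(M.T@T).as_rotvec())
    print('shift cm',d.round(2),'rotvec deg',rv.round(1))
E
python3 -c "
from h import *
plan([490.5,5,200],-20)"
```

```text
t 1.7 tcp [228.2 581.8 231.3] yaw 68.6 ydown [ 0.  0. -1.] gap 85.2 j [-1.22  0.33 -0.06  1.46  0.02  1.35 -0.09] F [-0.7  0.3  1.5] T [-0.01 -0.01 -0.02]
shift cm [-44.12   3.13 -45.48] rotvec deg [-0.  88.6  0. ]
```

Emit:
arm_command:
  motion:
    - [0,8,0,-3,0.3,-3.1,1]
    - [0,16,0,-6.2,0.6,-6.4,1]
    - [0,24,0,-9.3,0.9,-9.6,1]
    - [0,32,0,-12.4,1.2,-12.8,1]
    - [0,40,0,-15.5,1.5,-16,1]
    - [0,48,0,-18.6,1.8,-19.2,1]
    - [0,56,0,-21.7,2.1,-22.4,1]
    - [0,64,0,-24.8,2.4,-25.6,1]
    - [0,72,0,-28,2.7,-28.8,1]
    - [0,80,0,-31,3,-32,1]

```text
time: 2.7
eef_pos: [413.4, 174.6, 201.5]
orientation: [-1.564, 0.161, -0.161]
wrist_force: [-0.2, -0.0, 0.1]
finger_gap: 85.3
```

```bash
python3 -c "
from h import *
plan([490.5,5,190],-100)"
```

```text
t 2.7 tcp [413.4 174.6 201.5] yaw -11.8 ydown [ 0.001  0.001 -1.   ] gap 85.3 j [-0.83 -0.06  0.32  1.96  0.02  1.23 -0.72] F [-0.2 -0.   0.1] T [-0.01 -0.04 -0.02]
shift cm [ 11.     1.14 -15.04] rotvec deg [-0.1 88.2 -0. ]
```

Emit:
arm_command:
  motion:
    - [0,8,0,2,0.2,-3,1]
    - [0,16,0,4,0.4,-6,1]
    - [0,24,0,6,0.6,-9,1]
    - [0,32,0,8,0.8,-12,1]
    - [0,40,0,11,1.1,-15,1]
    - [0,48,0,11,1.1,-15,1]
    - [0,56,0,11,1.1,-15,1]
    - [0,64,0,11,1.1,-15,1]
    - [0,72,0,11,1.1,-15,1]
    - [0,80,0,11,1.1,-15,1]

```text
time: 3.7
eef_pos: [490.6, 5.3, 190.5]
orientation: [-1.19, 1.236, -1.236]
wrist_force: [-0.3, 0.0, -0.4]
finger_gap: 85.3
```

```bash
python3 -c "
from h import *
plan([490.5,5,78],-120)"
```

```text
t 3.7 tcp [490.6   5.3 190.5] yaw -92.1 ydown [ 0.001  0.001 -1.   ] gap 85.3 j [-0.64  0.05  0.56  1.89 -0.03  1.21 -1.68] F [-0.3  0.  -0.4] T [-0.07  0.   -0.01]
shift cm [ 4.000e-02  1.125e+01 -1.000e-02] rotvec deg [-0.  27.9 -0.1]
```

Emit:
arm_command:
  motion:
    - [0,8,0,0,2,0,1]
    - [0,16,0,0,4,0,1]
    - [0,24,0,0,5.5,0,1]
    - [0,33,0,0,7,0,1]
    - [0,33,0,0,8,0,1]
    - [0,33,0,0,9,0,1]
    - [0,33,0,0,9.8,0,1]
    - [0,33,0,0,10.5,0,1]
    - [0,33,0,0,11.2,0,1]
    - [0,33,0,0,11.2,0,1]

```text
time: 4.7
eef_pos: [490.2, 5.4, 77.8]
orientation: [-0.855, 1.644, -1.643]
wrist_force: [-0.2, 0.1, -0.4]
finger_gap: 85.5
```

```bash
python3 -c "
from h import *
plan([490.5,5,78],-125)
c=capture('side');cv2.imwrite('pics/s1.png',cv2.resize(c['color'][150:300,200:440],None,fx=3,fy=3,interpolation=cv2.INTER_CUBIC))"
```

```text
t 4.7 tcp [490.2   5.4  77.8] yaw -125.0 ydown [-0.     0.001 -1.   ] gap 85.5 j [-0.63  0.2   0.58  2.01 -0.14  0.96 -2.16] F [-0.2  0.1 -0.4] T [ 0.02  0.   -0.  ]
shift cm [ 0.01 -0.02  0.04] rotvec deg [ 0. -0. -0.]
```

View pics/s1.png

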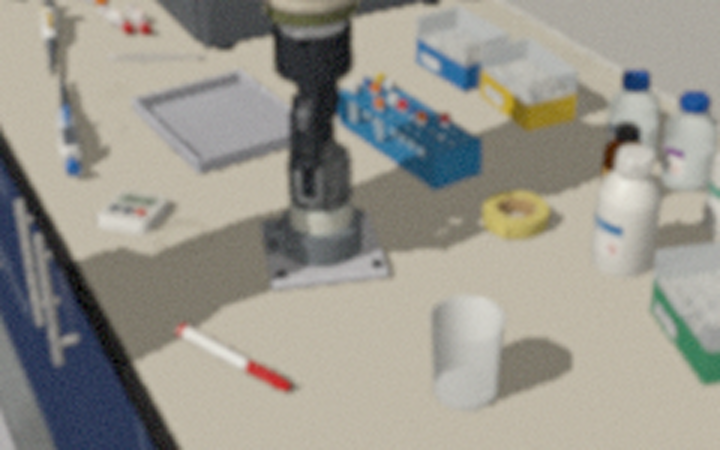

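The fingers straddle the cap at about (322,180), and nothing else is touched. Closing now.

Emit:
arm_command:
  motion:
    - [0,0,0,0,0,0,-1]
    - [0,0,0,0,0,0,-1]
    - [0,0,0,0,0,0,-1]
    - [0,0,0,0,0,0,-1]
    - [0,0,0,0,0,0,-1]
    - [0,0,0,0,0,0,-1]
    - [0,0,0,0,0,0,-1]
    - [0,0,0,0,0,0,-1]
    - [0,0,0,0,0,0,-1]
    - [0,0,0,0,0,0,-1]

```text
time: 5.75
eef_pos: [490.9, 5.4, 79.0]
orientation: [-0.853, 1.644, -1.643]
wrist_force: [-0.9, -0.2, 5.8]
finger_gap: 62.5
```

```bash
python3 -c "
from h import *
plan([490.5,5,78],-125)"
```

```text
t 5.75 tcp [490.9   5.4  79. ] yaw -125.1 ydown [ 0.001  0.001 -1.   ] gap 62.5 j [-0.63  0.2   0.58  2.01 -0.14  0.97 -2.16] F [-0.9 -0.2  5.8] T [-0.13  0.4  -0.05]
shift cm [ 0.06  0.1  -0.01] rotvec deg [-0.  -0.1 -0.1]
```

Emit:
arm_command:
  motion:
    - [0,-8,0,0,-0.05,0,-1]
    - [0,-16,0,0,-0.09,0,-1]
    - [0,-24,0,0,-0.14,0,-1]
    - [0,-32,0,0,-0.19,0,-1]
    - [0,-40,0,0,-0.23,0,-1]
    - [0,-48,0,0,-0.28,0,-1]
    - [0,-56,0,0,-0.33,0,-1]
    - [0,-64,0,0,-0.37,0,-1]
    - [0,-72,0,0,-0.42,0,-1]
    - [0,-80,0,0,-0.47,0,-1]

```text
time: 6.75
eef_pos: [490.8, 5.0, 83.8]
orientation: [-1.482, 0.61, -0.611]
wrist_force: [-0.6, -2.5, -1.0]
finger_gap: 61.7
```

```bash
python3 -c "
from h import *
plan([490.5,5,78],-125)"
```

```text
t 6.75 tcp [490.8   5.   83.8] yaw -44.7 ydown [ 0.001  0.001 -1.   ] gap 61.7 j [-0.48  0.18  0.41  2.   -0.09  0.98 -0.8 ] F [-0.6 -2.5 -1. ] T [-0.42  0.1   0.01]
shift cm [-0.02  0.58 -0.02] rotvec deg [-0.1 80.3 -0. ]
```

Emit:
arm_command:
  motion:
    - [0,-8,0,0,-0.05,0,-1]
    - [0,-16,0,0,-0.09,0,-1]
    - [0,-24,0,0,-0.14,0,-1]
    - [0,-32,0,0,-0.19,0,-1]
    - [0,-40,0,0,-0.23,0,-1]
    - [0,-48,0,0,-0.28,0,-1]
    - [0,-56,0,0,-0.33,0,-1]
    - [0,-64,0,0,-0.37,0,-1]
    - [0,-72,0,0,-0.42,0,-1]
    - [0,-80,0,0,-0.47,0,-1]

```text
time: 7.75
eef_pos: [491.2, 4.3, 88.8]
orientation: [-1.516, -0.488, 0.485]
wrist_force: [2.8, -3.0, -0.8]
finger_gap: 62.2
```

Emit:
arm_command:
  motion:
    - [0,-8,0,0,-0.05,0,-1]
    - [0,-16,0,0,-0.09,0,-1]
    - [0,-24,0,0,-0.14,0,-1]
    - [0,-32,0,0,-0.19,0,-1]
    - [0,-40,0,0,-0.23,0,-1]
    - [0,-48,0,0,-0.28,0,-1]
    - [0,-56,0,0,-0.33,0,-1]
    - [0,-64,0,0,-0.37,0,-1]
    - [0,-72,0,0,-0.42,0,-1]
    - [0,-80,0,0,-0.47,0,-1]

```text
time: 8.75
eef_pos: [491.9, 4.5, 93.9]
orientation: [-0.964, -1.537, 1.533]
wrist_force: [2.3, 0.0, -0.8]
finger_gap: 62.1
```

```bash
python3 -c "
from h import *
plan([490.5,5,78],-125)"
```

```text
t 8.75 tcp [491.9   4.5  93.9] yaw 115.9 ydown [ 0.004  0.    -1.   ] gap 62.1 j [-0.23  0.17  0.14  1.98 -0.03  1.    1.95] F [ 2.3  0.  -0.8] T [ 0.17 -0.49 -0.04]
shift cm [0.11 1.59 0.11] rotvec deg [   0.  -119.1   -0.3]
```

Emit:
arm_command:
  motion:
    - [0,-8,0,0,-0.05,0,-1]
    - [0,-16,0,0,-0.1,0,-1]
    - [0,-16,0,0,-0.15,0,-1]
    - [0,-16,0,0,-0.2,0,-1]
    - [0,-16,0,0,-0.25,0,-1]
    - [0,-16,0,0,-0.3,0,-1]
    - [0,-16,0,0,-0.35,0,-1]
    - [0,-16,0,0,-0.4,0,-1]
    - [0,-16,0,0,-0.4,0,-1]
    - [0,-16,0,0,-0.4,0,-1]

```text
time: 9.75
eef_pos: [492.0, 4.5, 98.0]
orientation: [-0.773, -1.727, 1.723]
wrist_force: [0.1, 1.9, -0.5]
finger_gap: 62.3
```

```bash
python3 -c "
from h import *
plan([490.5,5,200],130)
c=capture('side');cv2.imwrite('pics/s2.png',cv2.resize(c['color'][150:300,200:440],None,fx=3,fy=3,interpolation=cv2.INTER_CUBIC))"
```

```text
t 9.75 tcp [492.    4.5  98. ] yaw 131.9 ydown [ 0.004  0.    -1.   ] gap 62.3 j [-0.21  0.16  0.12  1.97 -0.02  1.01  2.22] F [ 0.1  1.9 -0.5] T [ 0.28 -0.05  0.03]
shift cm [  0.11 -10.2    0.04] rotvec deg [ 0.2  1.9 -0.1]
```

View pics/s2.png

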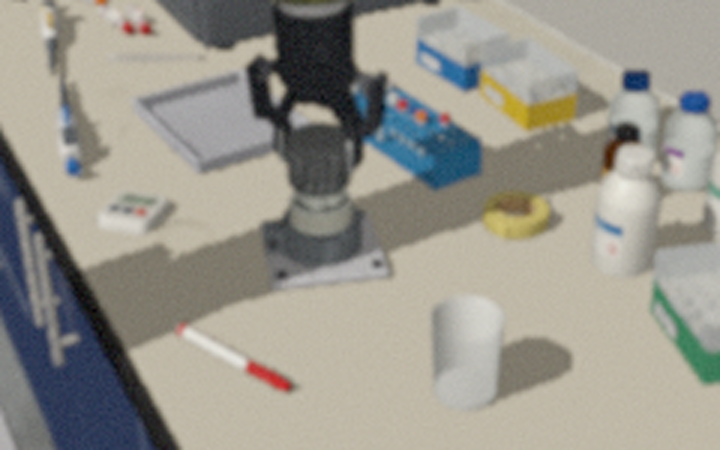

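The cap sits in the fingers at (318,155) with bare neck showing below it, and there is no pull force, so it is free. Lifting it.

Emit:
arm_command:
  motion:
    - [0,0,0,0,-0.5,0,-1]
    - [0,0,0,0,-1,0,-1]
    - [0,0,0,0,-1.7,0,-1]
    - [0,0,0,0,-2.5,0,-1]
    - [0,0,0,0,-3.5,0,-1]
    - [0,0,0,0,-4.5,0,-1]
    - [0,0,0,0,-5.5,0,-1]
    - [0,0,0,0,-6.5,0,-1]
    - [0,0,0,0,-7.3,0,-1]
    - [0,0,0,0,-8,0,-1]

```text
time: 10.8
eef_pos: [491.7, 4.5, 178.8]
orientation: [-0.774, -1.727, 1.723]
wrist_force: [0.3, -0.0, -1.0]
finger_gap: 62.2
```

```bash
python3 -c "
from h import *
plan([503,316,100],95)
for n in ['side','top']:
    c=capture(n);b=(200,150) if n=='side' else (180,130);cv2.imwrite('pics/%s3.png'%n,cv2.resize(c['color'][b[1]:b[1]+150,b[0]:b[0]+240],None,fx=3,fy=3,interpolation=cv2.INTER_CUBIC))
    for t in ['cap','cap_top','mouth','tube']:print(n,t,[(np.round(x['position'],1).tolist(),round(x['conf'],2)) for x in nets.tip_of(n,t)[:2]])"
```

```text
t 10.8 tcp [491.7   4.5 178.8] yaw 131.9 ydown [ 0.004  0.001 -1.   ] gap 62.2 j [-0.22  0.07  0.12  1.89 -0.01  1.18  2.21] F [ 0.3 -0.  -1. ] T [-0.01  0.06 -0.01]
shift cm [ 22.46   7.9  -21.61] rotvec deg [ 0.2 36.9 -0.1]
side cap [([489.5, 4.4, 164.4], 0.73), ([345.1, -118.2, -4.9], 0.55)]
side cap_top [([491.2, 4.5, 219.3], 0.86)]
side mouth [([492.4, 3.3, 87.9], 0.86)]
side tube []
top cap []
top cap_top []
top mouth []
top tube []
```

View pics/side3.png

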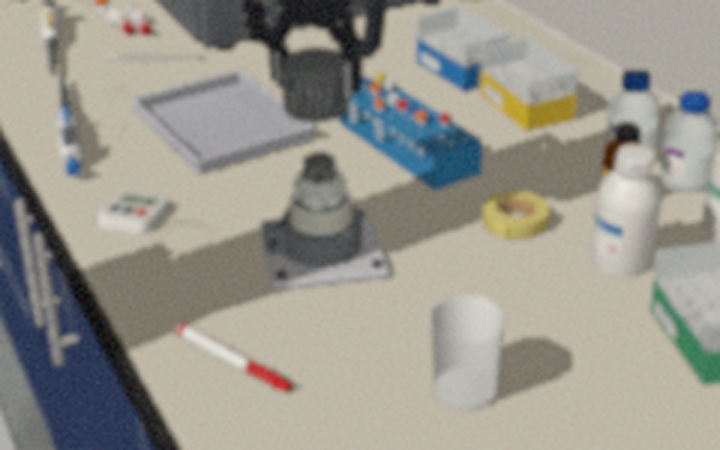

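The cap is off, held at (315,85). The tube lid shows at (320,165), standing in the canister. Carrying the cap to the tray.

Emit:
arm_command:
  motion:
    - [0,4,0,1.2,0,-1.1,-1]
    - [0,8,0,3.4,0.2,-3.3,-1]
    - [0,12,0,6,0.4,-5.8,-1]
    - [0,16,0,9,1,-8.6,-1]
    - [0,20,0,12,2,-11.5,-1]
    - [0,24,0,15,3.5,-14.4,-1]
    - [0,28,0,18,5,-17.3,-1]
    - [0,32,0,20.5,6.5,-19.7,-1]
    - [0,37,0,22,7.5,-21.2,-1]
    - [0,37,0,22.5,7.9,-21.6,-1]

```text
time: 12.3
eef_pos: [500.9, 318.7, 97.2]
orientation: [-1.168, -1.274, 1.273]
wrist_force: [0.0, -0.1, -0.4]
finger_gap: 61.8
```

```bash
python3 -c "
from h import *
plan([503,316,17],95)
for n in ['side','top']:
    c=capture(n);b=(200,130) if n=='side' else (140,130);cv2.imwrite('pics/%s4.png'%n,cv2.resize(c['color'][b[1]:b[1]+150,b[0]:b[0]+240],None,fx=3,fy=3,interpolation=cv2.INTER_CUBIC))
    for t in ['cap','cap_top','tray']:print(n,t,[(np.round(x['position'],1).tolist(),round(x['conf'],2)) for x in nets.tip_of(n,t)[:2]])"
```

```text
t 12.3 tcp [500.9 318.7  97.2] yaw 95.0 ydown [ 0.001  0.    -1.   ] gap 61.8 j [-0.61  0.37 -0.04  1.7   0.02  1.07  1.  ] F [ 0.  -0.1 -0.4] T [-0.05 -0.01  0.  ]
shift cm [-0.29  8.02 -0.18] rotvec deg [0.1 0.  0. ]
side cap []
side cap_top [([501.9, 317.6, 137.3], 0.69)]
side tray [([504.6, 314.5, -0.1], 0.82), ([498.7, 318.3, 135.2], 0.68)]
top cap [([744.6, -148.3, -2.2], 0.55)]
top cap_top []
top tray [([499.4, 315.4, 2.7], 0.79)]
```

View pics/side4.png

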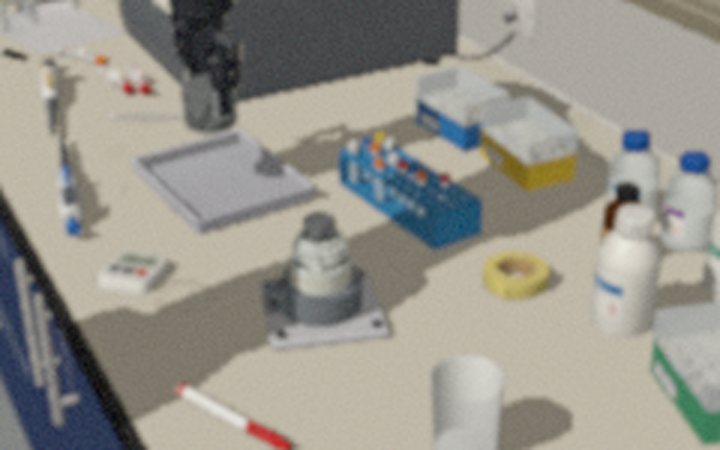

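View pics/top4.png

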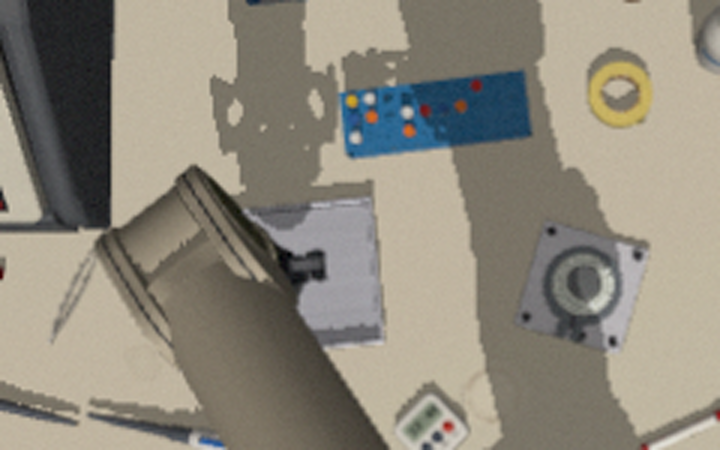

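The cap is held above the tray, clear of its edges (side view (210,105)). The tube lid is still in the canister. Lowering.

Emit:
arm_command:
  motion:
    - [0,0,0,0,1.2,0,-1]
    - [0,0,0,0,2.5,0,-1]
    - [0,0,0,0,3.8,0,-1]
    - [0,0,0,0,5,0,-1]
    - [0,0,0,-0.1,6,-0.1,-1]
    - [0,0,0,-0.1,6.8,-0.1,-1]
    - [0,0,0,-0.1,7.3,-0.1,-1]
    - [0,0,0,-0.1,7.6,-0.1,-1]
    - [0,0,0,-0.1,7.8,-0.1,-1]
    - [0,0,0,-0.1,7.8,-0.1,-1]

```text
time: 13.7
eef_pos: [504.5, 314.3, 21.6]
orientation: [-1.171, -1.275, 1.268]
wrist_force: [-0.3, 0.2, -0.9]
finger_gap: 62.1
```

```bash
python3 -c "
from h import *
plan([503,316,16],95)"
```

```text
t 13.7 tcp [504.5 314.3  21.6] yaw 94.8 ydown [ 0.005  0.001 -1.   ] gap 62.1 j [-0.6   0.46 -0.04  1.75  0.02  0.92  1.  ] F [-0.3  0.2 -0.9] T [ 0.07  0.   -0.05]
shift cm [0.18 0.56 0.13] rotvec deg [ 0.3 -0.2  0. ]
```

Emit:
arm_command:
  motion:
    - [0,0,0,0,0.1,0,-1]
    - [0,0,0,0,0.2,0,-1]
    - [0,0,0,0,0.25,0,-1]
    - [0,0,0,0,0.3,0,-1]
    - [0,0,0,0,0.35,0,-1]
    - [0,0,0,0,0.4,0,-1]
    - [0,0,0,0,0.4,0,-1]
    - [0,0,0,0,0.4,0,-1]
    - [0,0,0,0,0.4,0,-1]
    - [0,0,0,0,0.4,0,-1]

```text
time: 14.7
eef_pos: [504.5, 314.4, 17.7]
orientation: [-1.171, -1.275, 1.268]
wrist_force: [0.3, -0.9, -0.9]
finger_gap: 62.0
```

```bash
python3 -c "
from h import *
plan([503,316,16],95)"
```

```text
t 14.7 tcp [504.5 314.4  17.7] yaw 94.8 ydown [ 0.005  0.001 -1.   ] gap 62.0 j [-0.6   0.47 -0.04  1.75  0.02  0.91  1.  ] F [ 0.3 -0.9 -0.9] T [0.06 0.06 0.02]
shift cm [0.17 0.17 0.14] rotvec deg [ 0.3 -0.2  0. ]
```

Emit:
arm_command:
  motion:
    - [0,0,0,0,0.05,0,-1]
    - [0,0,0,0,0.1,0,-1]
    - [0,0,0,0,0.13,0,-1]
    - [0,0,0,0,0.15,0,-1]
    - [0,0,0,0,0.15,0,-1]
    - [0,0,0,0,0.15,0,-1]
    - [0,0,0,0,0.15,0,-1]
    - [0,0,0,0,0.15,0,-1]
    - [0,0,0,0,0.15,0,-1]
    - [0,0,0,0,0.15,0,-1]

```text
time: 15.7
eef_pos: [504.5, 314.4, 16.2]
orientation: [-1.171, -1.275, 1.268]
wrist_force: [0.3, -0.4, -0.1]
finger_gap: 62.4
```

```bash
python3 -c "
from h import *
plan([503,316,16],95)
c=capture('side');b=(200,130);cv2.imwrite('pics/s5.png',cv2.resize(c['color'][b[1]:b[1]+100,b[0]:b[0]+160],None,fx=5,fy=5,interpolation=cv2.INTER_CUBIC))
print([(np.round(x['position'],1).tolist(),round(x['conf'],2)) for t in ['cap','cap_top'] for x in nets.tip_of('side',t)[:2]])"
```

```text
t 15.7 tcp [504.5 314.4  16.2] yaw 94.8 ydown [ 0.005  0.001 -1.   ] gap 62.4 j [-0.6   0.47 -0.04  1.76  0.02  0.91  1.  ] F [ 0.3 -0.4 -0.1] T [-0.09  0.13  0.03]
shift cm [0.17 0.02 0.14] rotvec deg [ 0.3 -0.2  0. ]
[([504.4, 315.0, 3.4], 0.56), ([501.0, 315.0, 56.9], 0.46)]
```

View pics/s5.png

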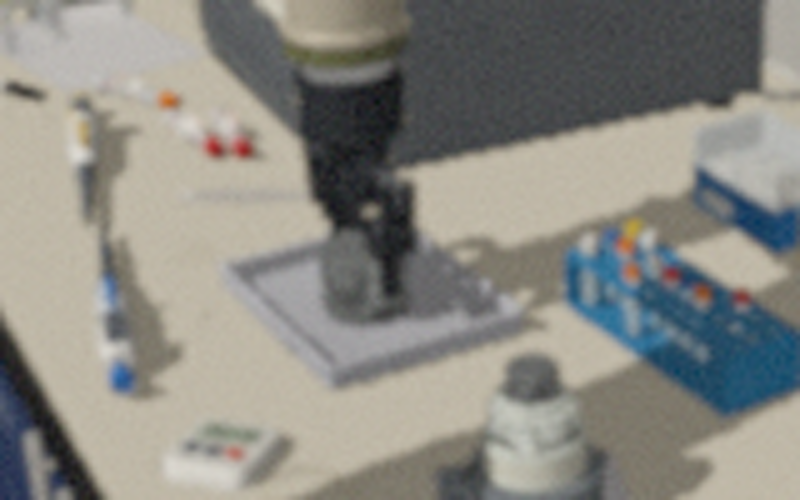

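The cap at (360,280) is at or just above the tray floor. I'll nudge it down 2 mm more to feel for contact.

Emit:
arm_command:
  motion:
    - [0,0,0,0,0.03,0,-1]
    - [0,0,0,0,0.06,0,-1]
    - [0,0,0,0,0.09,0,-1]
    - [0,0,0,0,0.12,0,-1]
    - [0,0,0,0,0.15,0,-1]
    - [0,0,0,0,0.18,0,-1]
    - [0,0,0,0,0.2,0,-1]
    - [0,0,0,0,0.2,0,-1]
    - [0,0,0,0,0.2,0,-1]
    - [0,0,0,0,0.2,0,-1]

```text
time: 16.85
eef_pos: [504.7, 314.4, 15.9]
orientation: [-1.171, -1.275, 1.268]
wrist_force: [-7.4, -4.7, 19.3]
finger_gap: 62.2
```

```bash
python3 -c "
from h import *
plan([503,316,16],95)"
```

```text
t 16.85 tcp [504.7 314.4  15.9] yaw 94.8 ydown [ 0.005  0.001 -1.   ] gap 62.2 j [-0.6   0.47 -0.04  1.76  0.02  0.91  1.  ] F [-7.4 -4.7 19.3] T [-1.28  1.6  -0.01]
shift cm [ 0.17 -0.01  0.16] rotvec deg [ 0.3 -0.2  0. ]
```

Contact: 19 N at z = 15.9. Releasing now while backing off the 2 mm, so the arm isn't pressing.

Emit:
arm_command:
  motion:
    - [0,0,0,0,0,0,-1]
    - [0,0,0,0,0,0,-0.2]
    - [0,0,0,0,0,0,0.3]
    - [0,0,0,0,0,0,0.6]
    - [0,0,0,0,0,0,0.8]
    - [0,0,0,0,0,0,1]
    - [0,0,0,0,0,0,1]
    - [0,0,0,0,0,0,1]
    - [0,0,0,0,0,0,1]
    - [0,0,0,0,0,0,1]

```text
time: 17.85
eef_pos: [504.7, 314.4, 15.9]
orientation: [-1.171, -1.275, 1.268]
wrist_force: [0.0, -0.1, 0.4]
finger_gap: 85.1
```

```bash
python3 -c "
from h import *
plan([503,316,140],95)"
```

```text
t 17.85 tcp [504.7 314.4  15.9] yaw 94.8 ydown [ 0.005  0.001 -1.   ] gap 85.1 j [-0.6   0.47 -0.04  1.76  0.02  0.91  1.  ] F [ 0.  -0.1  0.4] T [ 0.03  0.03 -0.02]
shift cm [  0.18 -12.41   0.09] rotvec deg [ 0.3 -0.2  0. ]
```

Emit:
arm_command:
  motion:
    - [0,0,0,0,-0.5,0,1]
    - [0,0,0,0,-1.5,0,1]
    - [0,0,0,0,-2.5,0,1]
    - [0,0,0,0,-4,0,1]
    - [0,0,0,0,-6,0,1]
    - [0,0,0,0,-9,0,1]
    - [0,0,0,0,-12,0,1]
    - [0,0,0,0,-15,0,1]
    - [0,0,0,0,-17,0,1]
    - [0,0,0,0,-18,0,1]

```text
time: 18.85
eef_pos: [504.5, 314.8, 199.5]
orientation: [-1.172, -1.279, 1.265]
wrist_force: [0.0, 0.5, 0.2]
finger_gap: 85.2
```

```bash
python3 -c "
from h import *
plan([491.3,4.7,200],10)
ims=[]
for n in ['side','top']:
    c=capture(n);b=(200,130) if n=='side' else (200,160);ims.append(cv2.resize(c['color'][b[1]:b[1]+100,b[0]:b[0]+160],None,fx=4,fy=3.0,interpolation=cv2.INTER_CUBIC))
    for t in ['cap','cap_top','mouth','tube','beaker','tray']:print(n,t,[(np.round(x['position'],1).tolist(),round(x['conf'],2)) for x in nets.tip_of(n,t)[:2]])
    for t,cc,x0 in (('tube',[(0,0,90,16),(0,0,110,16)],[491,5]),('beaker',[(0,0,0,26),(0,0,76,32)],[505,-242])): print(t,fitmask(n,c,t,cc,x0))
cv2.imwrite('pics/b6.png',np.vstack(ims))
"
```

```text
t 18.85 tcp [504.5 314.8 199.5] yaw 94.8 ydown [ 0.008  0.003 -1.   ] gap 85.2 j [-0.61  0.28 -0.04  1.6   0.01  1.26  1.01] F [0.  0.5 0.2] T [-0.04 -0.01 -0.05]
shift cm [-30.79  -0.17   3.93] rotvec deg [ 0.3 84.8  0.5]
side cap [([502.9, 316.2, 3.8], 0.61)]
side cap_top [([501.1, 312.0, 53.2], 0.88)]
side mouth [([493.3, 2.1, 91.2], 0.95), ([506.5, 312.4, 1.2], 0.15)]
side tube [([492.7, 5.0, 93.0], 0.47)]
side beaker [([508.8, -243.5, -0.2], 0.75)]
side tray [([509.6, 316.8, 0.8], 0.97)]
tube None
beaker (array([ 505.6, -241.7]), np.float64(0.947), 0.75)
top cap [([505.8, 313.7, 2.6], 0.55)]
top cap_top [([505.2, 312.1, 54.2], 0.64)]
top mouth []
top tube [([491.9, 8.1, 10.9], 0.6)]
top beaker [([506.9, -242.1, -0.2], 0.93), ([504.5, 312.4, 51.7], 0.56)]
top tray []
tube (array([489.1,   4.7]), np.float64(0.88), 0.59)
beaker (array([ 505.1, -239.9]), np.float64(0.925), 0.72)
```

View pics/b6.png

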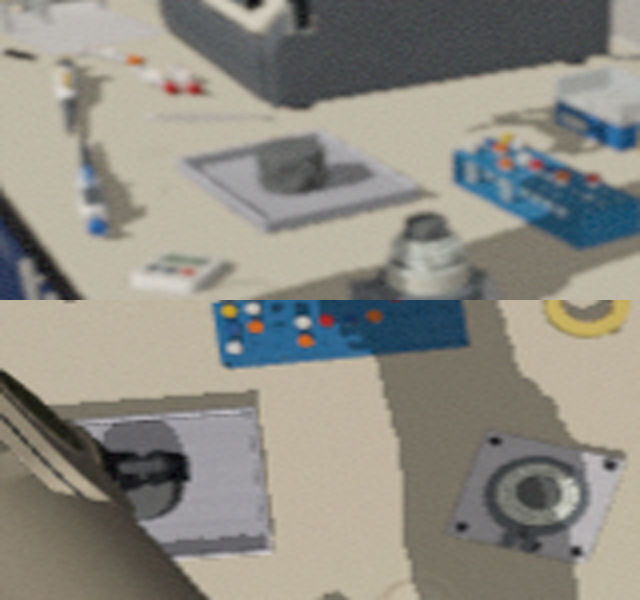

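The cap stands upright in the tray (side view (290,165)), and the tube lid sits centred in the mouth (top view (540,490)). Next, move above the tube.

Emit:
arm_command:
  motion:
    - [0,8,0,-2,0,0.3,1]
    - [0,16,0,-5,0,0.7,1]
    - [0,24,0,-9,0,1.1,1]
    - [0,32,0,-13,0,1.6,1]
    - [0,40,0,-17,0,2.2,1]
    - [0,48,0,-21,0,2.7,1]
    - [0,56,0,-25,0,3.2,1]
    - [0,64,0,-28,0,3.6,1]
    - [0,72,0,-30.8,0,3.9,1]
    - [0.3,80,0.5,-30.8,0,3.9,1]

```text
time: 20.75
eef_pos: [490.7, -0.4, 196.0]
orientation: [-1.565, -0.191, 0.197]
wrist_force: [0.2, 0.5, 0.4]
finger_gap: 85.5
```

```bash
python3 -c "
from h import *
plan([490.8,4.8,96],14)"
```

```text
t 20.75 tcp [ 4.907e+02 -4.000e-01  1.960e+02] yaw 14.1 ydown [-0.003 -0.004 -1.   ] gap 85.5 j [-0.36  0.05  0.27  1.87 -0.01  1.23  0.17] F [0.2 0.5 0.4] T [ 0.02 -0.01  0.02]
shift cm [ 0.18 10.    0.53] rotvec deg [ 0.2  0.1 -0.2]
```

Emit:
arm_command:
  motion:
    - [0,0,0,0.1,2,0.2,1]
    - [0,0,0,0.2,4,0.5,1]
    - [0,0,0,0.2,6,0.5,1]
    - [0,0,0,0.2,7,0.5,1]
    - [0.2,0,-0.2,0.2,8,0.5,1]
    - [0.2,0,-0.2,0.2,8.8,0.5,1]
    - [0.2,0,-0.2,0.2,9.4,0.5,1]
    - [0.2,0,-0.2,0.2,9.8,0.5,1]
    - [0.2,0,-0.2,0.2,10.1,0.5,1]
    - [0.2,0,-0.2,0.2,10.1,0.5,1]

```text
time: 21.75
eef_pos: [491.0, 4.5, 94.8]
orientation: [-1.561, -0.193, 0.194]
wrist_force: [0.2, 0.5, 0.3]
finger_gap: 85.4
```

```bash
python3 -c "
from h import *
plan([490.8,4.8,95],14)
c=capture('side');b=(240,150);cv2.imwrite('pics/s7.png',cv2.resize(c['color'][b[1]:b[1]+100,b[0]:b[0]+120],None,fx=6,fy=6,interpolation=cv2.INTER_CUBIC))"
```

```text
t 21.75 tcp [491.    4.5  94.8] yaw 14.1 ydown [-0.001  0.001 -1.   ] gap 85.4 j [-0.35  0.17  0.27  1.98 -0.05  1.    0.19] F [0.2 0.5 0.3] T [-0.01 -0.02  0.02]
shift cm [-0.02 -0.02  0.03] rotvec deg [-0.   0.1 -0. ]
```

View pics/s7.png

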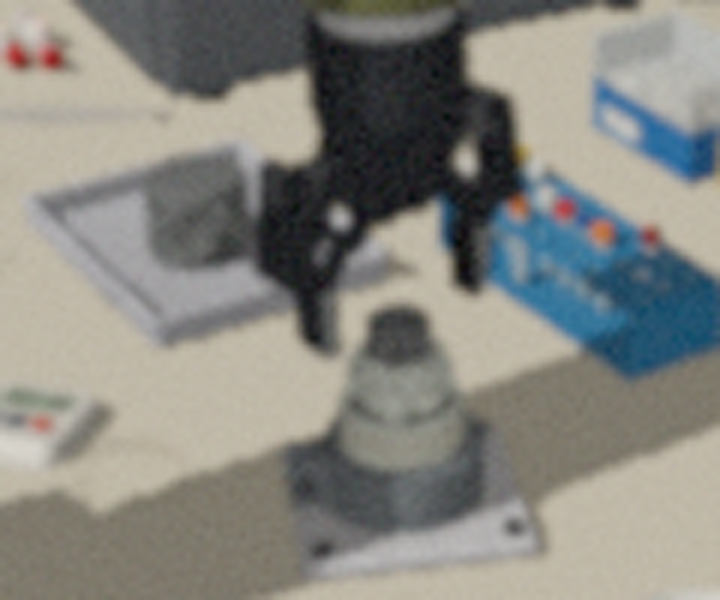

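The fingertips at (320,345) and (470,285) straddle the lid at (400,325), clear of the neck. Closing.

Emit:
arm_command:
  motion:
    - [0,0,0,0,0,0,-1]
    - [0,0,0,0,0,0,-1]
    - [0,0,0,0,0,0,-1]
    - [0,0,0,0,0,0,-1]
    - [0,0,0,0,0,0,-1]
    - [0,0,0,0,0,0,-1]
    - [0,0,0,0,0,0,-1]
    - [0,0,0,0,0,0,-1]
    - [0,0,0,0,0,0,-1]
    - [0,0,0,0,0,0,-1]

```text
time: 22.8
eef_pos: [491.6, 4.6, 95.5]
orientation: [-1.561, -0.194, 0.193]
wrist_force: [-0.7, -0.6, 5.3]
finger_gap: 29.8
```

```bash
python3 -c "
from h import *
plan([490.8,4.8,95],14)
c=capture('side');b=(240,150);cv2.imwrite('pics/s8.png',cv2.resize(c['color'][b[1]:b[1]+100,b[0]:b[0]+120],None,fx=6,fy=6,interpolation=cv2.INTER_CUBIC))"
```

```text
t 22.8 tcp [491.6   4.6  95.5] yaw 14.1 ydown [ 0.001  0.001 -1.   ] gap 29.8 j [-0.35  0.16  0.27  1.98 -0.05  1.    0.19] F [-0.7 -0.6  5.3] T [-0.03  0.27 -0.06]
shift cm [-0.07  0.05  0.04] rotvec deg [-0.   0.1  0. ]
```

View pics/s8.png

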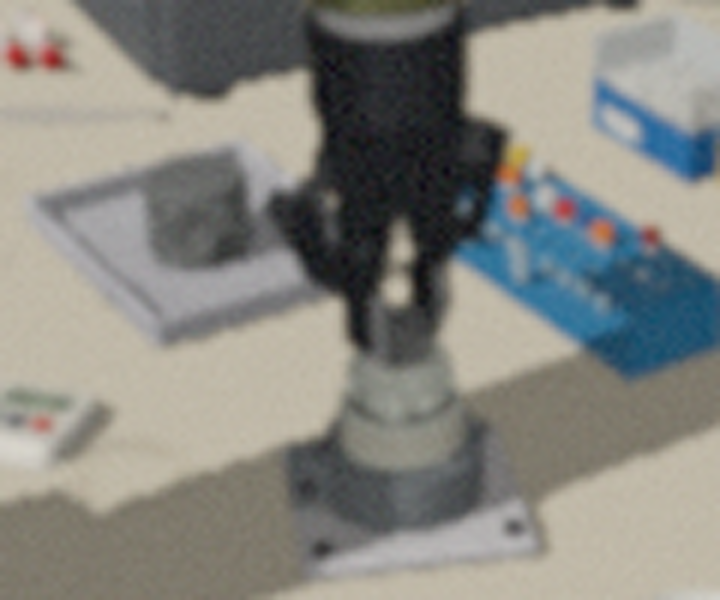

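The lid is held between the fingertips at (400,330). Lifting straight up.

Emit:
arm_command:
  motion:
    - [0,0,0,0,-0.5,0,-1]
    - [0,0,0,0,-1.5,0,-1]
    - [0,0,0,0,-3,0,-1]
    - [0,0,0,0,-4.5,0,-1]
    - [0,0,0,0,-6,0,-1]
    - [0,0,0,0,-7.5,0,-1]
    - [0,0,0,0,-9,0,-1]
    - [0,0,0,0,-10.5,0,-1]
    - [0,0,0,0,-11.5,0,-1]
    - [0,0,0,0,-12,0,-1]

```text
time: 23.85
eef_pos: [491.8, 4.5, 216.7]
orientation: [-1.561, -0.195, 0.192]
wrist_force: [0.8, -0.3, -0.6]
finger_gap: 29.6
```

```bash
python3 -c "
from h import *
plan([505.3,-241.5,216],14)
c=capture('side');b=(240,120);cv2.imwrite('pics/s9.png',cv2.resize(c['color'][b[1]:b[1]+100,b[0]:b[0]+120],None,fx=6,fy=6,interpolation=cv2.INTER_CUBIC))
print([(np.round(x['position'],1).tolist(),round(x['conf'],2)) for x in nets.tip_of('side','tube')[:3]])"
```

```text
t 23.85 tcp [491.8   4.5 216.7] yaw 14.1 ydown [ 0.002  0.001 -1.   ] gap 29.6 j [-0.36  0.04  0.27  1.84 -0.01  1.26  0.16] F [ 0.8 -0.3 -0.6] T [-0.04 -0.07  0.02]
shift cm [ -4.7    0.04 -24.19] rotvec deg [-0.   0.1  0.1]
[([488.7, 5.7, 136.3], 0.72)]
```

View pics/s9.png

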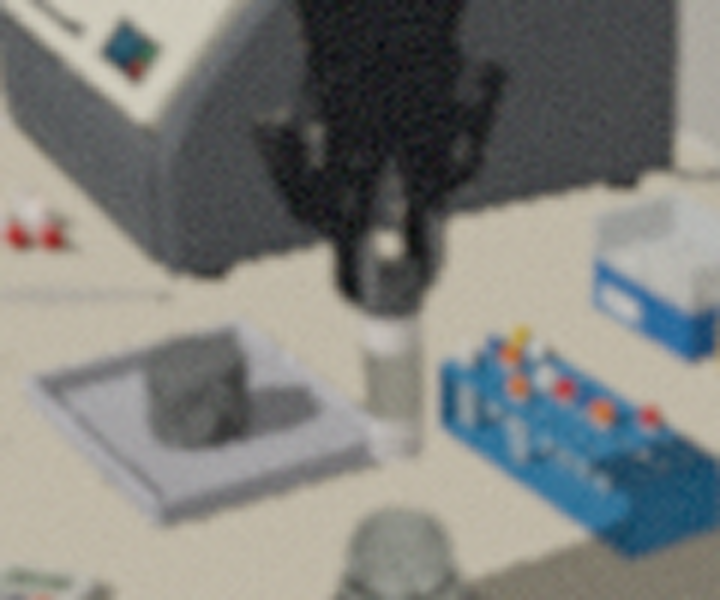

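The tube hangs vertically, foot at (395,450), or about z = 136. Moving over to the beaker.

Emit:
arm_command:
  motion:
    - [0,0,0,-0.2,0,-1.2,-1]
    - [0,0,0,-0.7,0,-3.6,-1]
    - [0,0,0,-1.3,0,-6.6,-1]
    - [0,0,0,-1.9,0,-10,-1]
    - [0,0,0,-2.6,0,-13.5,-1]
    - [0,0,0,-3.3,0,-17,-1]
    - [0,0,0,-3.9,0,-20,-1]
    - [0,0,0,-4.3,0,-22,-1]
    - [0,0,0,-4.6,0,-23.5,-1]
    - [0,0,0,-4.7,0,-24.2,-1]

```text
time: 24.95
eef_pos: [504.2, -244.1, 215.0]
orientation: [-1.562, -0.192, 0.192]
wrist_force: [-0.0, -0.5, -0.3]
finger_gap: 29.7
```

```bash
python3 -c "
from h import *
plan([505.3,-241.5,84],14)
ims=[]
for n in ['side','top']:
    c=capture(n);b=(300,180) if n=='side' else (360,160);ims.append(cv2.resize(c['color'][b[1]:b[1]+120,b[0]:b[0]+80],None,fx=5,fy=5,interpolation=cv2.INTER_CUBIC))
    for t in ['tube','beaker']:print(n,t,[(np.round(x['position'],1).tolist(),round(x['conf'],2)) for x in nets.tip_of(n,t)[:2]])
    print(fitmask(n,c,'beaker',[(0,0,0,26),(0,0,76,32)],[505,-242]))
cv2.imwrite('pics/b10.png',np.hstack(ims))"
```

```text
t 24.95 tcp [ 504.2 -244.1  215. ] yaw 14.0 ydown [-0.  0. -1.] gap 29.7 j [-0.06  0.21  0.5   1.68 -0.1   1.28  0.7 ] F [-0.  -0.5 -0.3] T [ 0.02 -0.05 -0.06]
shift cm [ 0.18 13.1   0.22] rotvec deg [-0. -0. -0.]
side tube [([502.4, -242.4, 133.2], 0.89)]
side beaker [([507.6, -246.9, -2.4], 0.72)]
(array([ 505.5, -242.3]), np.float64(0.951), 0.61)
top tube [([504.8, -238.9, 131.8], 0.56)]
top beaker [([505.8, -245.1, -0.2], 0.8), ([505.3, 313.8, 51.0], 0.66)]
None
```

View pics/b10.png

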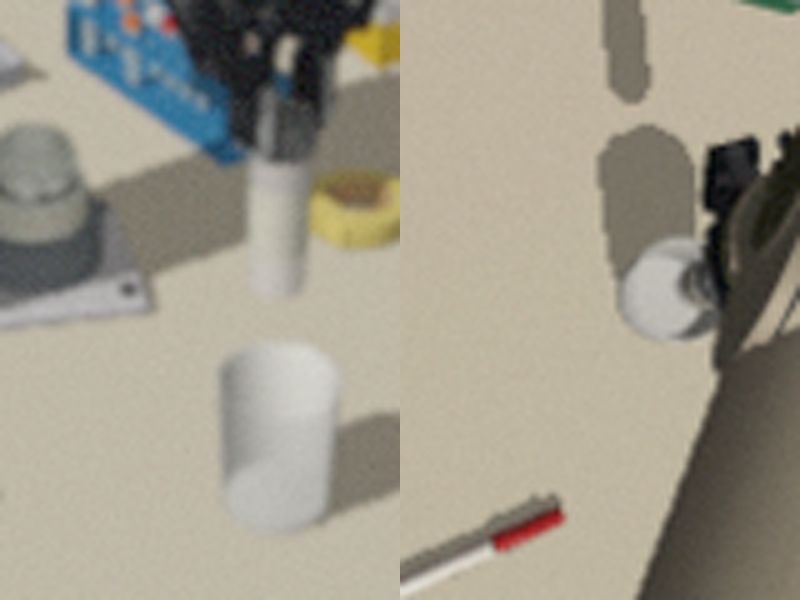

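The tube at (278,240) hangs directly over the beaker mouth at (280,370). Lowering.

Emit:
arm_command:
  motion:
    - [0,0,0,0.1,1.5,0.1,-1]
    - [0,0,0,0.2,3,0.2,-1]
    - [0,0,0,0.2,4.5,0.2,-1]
    - [0,0,0,0.2,6,0.2,-1]
    - [0,0,0,0.2,7.5,0.2,-1]
    - [0,0,0,0.2,9,0.2,-1]
    - [0,0,0,0.2,10.2,0.2,-1]
    - [0,0,0,0.2,11.2,0.2,-1]
    - [0,0,0,0.2,12,0.2,-1]
    - [0,0,0,0.2,12.3,0.2,-1]

```text
time: 26.35
eef_pos: [506.8, -238.1, 92.0]
orientation: [-1.561, -0.195, 0.194]
wrist_force: [0.0, -0.6, -0.5]
finger_gap: 29.6
```

```bash
python3 -c "
from h import *
plan([505.3,-241.9,84],14)
c=capture('side');b=(300,180);cv2.imwrite('pics/s11.png',cv2.resize(c['color'][b[1]:b[1]+120,b[0]:b[0]+120],None,fx=5,fy=5,interpolation=cv2.INTER_CUBIC))"
```

```text
t 26.35 tcp [ 506.8 -238.1   92. ] yaw 14.2 ydown [ 0.001  0.002 -1.   ] gap 29.6 j [-0.04  0.33  0.47  1.82 -0.17  1.03  0.75] F [ 0.  -0.6 -0.5] T [-0.04  0.02  0.02]
shift cm [-0.24  0.8  -0.33] rotvec deg [-0.1  0.2  0.1]
```

View pics/s11.png

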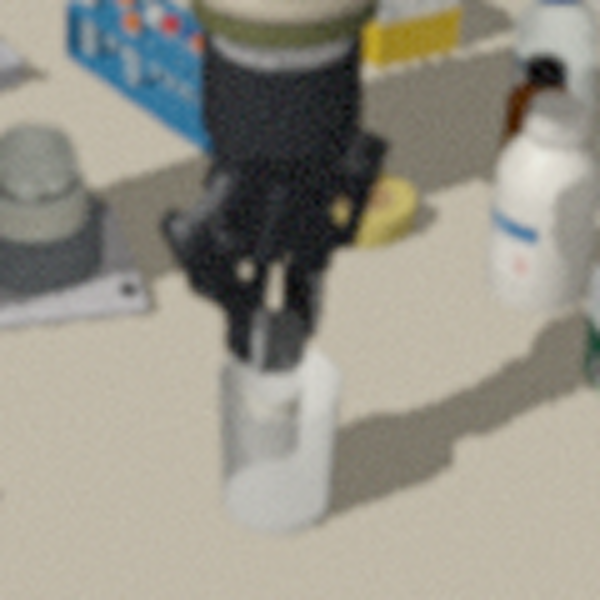

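The tube is inside the beaker at (270,430), about 4 mm off axis. I'll re-centre it and lower slowly.

Emit:
arm_command:
  motion:
    - [0,0,0,-0.1,0,-0.1,-1]
    - [0,0,0,-0.2,0.1,-0.2,-1]
    - [0,0,0,-0.2,0.2,-0.3,-1]
    - [0,0,0,-0.2,0.3,-0.3,-1]
    - [0,0,0,-0.2,0.4,-0.3,-1]
    - [0,0,0,-0.2,0.5,-0.3,-1]
    - [0,0,0,-0.2,0.6,-0.3,-1]
    - [0,0,0,-0.2,0.65,-0.3,-1]
    - [0,0,0,-0.2,0.7,-0.3,-1]
    - [0,0,0,-0.2,0.7,-0.3,-1]

```text
time: 27.4
eef_pos: [505.6, -241.5, 84.9]
orientation: [-1.561, -0.195, 0.194]
wrist_force: [-0.2, -0.0, -0.8]
finger_gap: 29.7
```

```bash
python3 -c "
from h import *
plan([505.3,-241.9,84],14)"
```

```text
t 27.4 tcp [ 505.6 -241.5   84.9] yaw 14.2 ydown [ 0.001  0.002 -1.   ] gap 29.7 j [-0.03  0.34  0.47  1.82 -0.18  1.02  0.76] F [-0.2 -0.  -0.8] T [-0.01  0.01  0.01]
shift cm [-0.04  0.09 -0.03] rotvec deg [-0.1  0.2  0.1]
```

Emit:
arm_command:
  motion:
    - [0,0,0,0,0.02,0,-1]
    - [0,0,0,0,0.05,0,-1]
    - [0,0,0,0,0.08,0,-1]
    - [0,0,0,0,0.1,0,-1]
    - [0,0,0,0,0.12,0,-1]
    - [0,0,0,0,0.15,0,-1]
    - [0,0,0,0,0.15,0,-1]
    - [0,0,0,0,0.15,0,-1]
    - [0,0,0,0,0.15,0,-1]
    - [0,0,0,0,0.15,0,-1]

```text
time: 28.4
eef_pos: [505.6, -241.5, 83.5]
orientation: [-1.561, -0.195, 0.194]
wrist_force: [-0.1, 0.6, 0.0]
finger_gap: 29.6
```

```bash
python3 -c "
from h import *
plan([505.3,-241.9,84],14)"
```

```text
t 28.4 tcp [ 505.6 -241.5   83.5] yaw 14.2 ydown [ 0.001  0.001 -1.   ] gap 29.6 j [-0.03  0.34  0.47  1.82 -0.18  1.02  0.76] F [-0.1  0.6  0. ] T [ 0.01 -0.02 -0.05]
shift cm [-0.04 -0.05 -0.03] rotvec deg [-0.1  0.2  0.1]
```

One more small step to find the floor.

Emit:
arm_command:
  motion:
    - [0,0,0,0,0.02,0,-1]
    - [0,0,0,0,0.04,0,-1]
    - [0,0,0,0,0.06,0,-1]
    - [0,0,0,0,0.08,0,-1]
    - [0,0,0,0,0.1,0,-1]
    - [0,0,0,0,0.12,0,-1]
    - [0,0,0,0,0.12,0,-1]
    - [0,0,0,0,0.12,0,-1]
    - [0,0,0,0,0.12,0,-1]
    - [0,0,0,0,0.12,0,-1]

```text
time: 29.4
eef_pos: [505.9, -241.8, 82.9]
orientation: [-1.561, -0.196, 0.194]
wrist_force: [-2.9, 0.5, 7.2]
finger_gap: 29.5
```

```bash
python3 -c "
from h import *
plan([505.3,-241.9,84],14)
c=capture('side');b=(300,180);cv2.imwrite('pics/s12.png',cv2.resize(c['color'][b[1]:b[1]+120,b[0]:b[0]+120],None,fx=5,fy=5,interpolation=cv2.INTER_CUBIC))"
```

```text
t 29.4 tcp [ 505.9 -241.8   82.9] yaw 14.2 ydown [ 0.001  0.001 -1.   ] gap 29.5 j [-0.03  0.34  0.47  1.82 -0.18  1.02  0.76] F [-2.9  0.5  7.2] T [ 0.06  0.63 -0.02]
shift cm [-0.06 -0.11  0.  ] rotvec deg [-0.1  0.2  0.1]
```

View pics/s12.png

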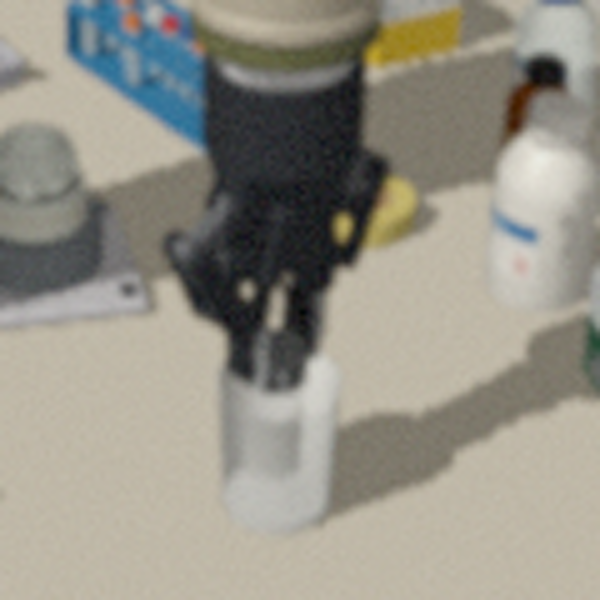

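The tube's foot is on the floor (7 N) and the beaker is upright at (280,440). Opening gradually.

Emit:
arm_command:
  motion:
    - [0,0,0,0,0,0,-0.3]
    - [0,0,0,0,0,0,-0.2]
    - [0,0,0,0,0,0,0]
    - [0,0,0,0,0,0,0.2]
    - [0,0,0,0,0,0,0.4]
    - [0,0,0,0,0,0,0.6]
    - [0,0,0,0,0,0,0.8]
    - [0,0,0,0,0,0,1]
    - [0,0,0,0,0,0,1]
    - [0,0,0,0,0,0,1]

```text
time: 30.45
eef_pos: [505.8, -241.8, 82.9]
orientation: [-1.561, -0.196, 0.193]
wrist_force: [-0.6, -0.8, -0.8]
finger_gap: 85.4
```

Emit:
arm_command:
  motion:
    - [0,0,0,0,-0.3,0,1]
    - [0,0,0,0,-1,0,1]
    - [0,0,0,0,-2,0,1]
    - [0,0,0,0,-3.5,0,1]
    - [0,0,0,0,-5.5,0,1]
    - [0,0,0,0,-8,0,1]
    - [0,0,0,0,-11,0,1]
    - [0,0,0,0,-14,0,1]
    - [0,0,0,0,-16,0,1]
    - [0,0,0,0,-17,0,1]

```text
time: 31.45
eef_pos: [506.2, -242.5, 256.2]
orientation: [-1.562, -0.199, 0.19]
wrist_force: [0.5, -0.0, -0.1]
finger_gap: 85.5
```

```bash
python3 -c "
from h import *
plan([505.3,-241.9,84],14)
ims=[]
for n in ['side','top']:
    c=capture(n);cv2.imwrite(f'pics/{n}13.png',c['color']);b=(300,180) if n=='side' else (360,160);ims.append(cv2.resize(c['color'][b[1]:b[1]+120,b[0]:b[0]+80],None,fx=5,fy=5,interpolation=cv2.INTER_CUBIC))
    for t in ['tube','beaker','cap','timer','marker','tape','bottle','pipette']:print(n,t,[(np.round(x['position'],1).tolist(),round(x['conf'],2)) for x in nets.tip_of(n,t)[:2]])
cv2.imwrite('pics/b13.png',np.hstack(ims))
st()"
```

```text
t 31.45 tcp [ 506.2 -242.5  256.2] yaw 14.2 ydown [ 0.005  0.    -1.   ] gap 85.5 j [-0.07  0.18  0.5   1.63 -0.09  1.36  0.69] F [ 0.5 -0.  -0.1] T [-0.01  0.02 -0.07]
shift cm [-0.16 17.22  0.1 ] rotvec deg [0.1 0.2 0.3]
side tube []
side beaker [([508.7, -244.0, -1.3], 0.82)]
side cap [([503.2, 316.0, 2.6], 0.63)]
side timer [([343.1, 168.6, 0.1], 0.57), ([493.1, 5.1, 2.1], 0.21)]
side marker [([343.7, -117.5, -5.0], 0.78)]
side tape [([695.3, -39.6, 3.6], 0.81), ([746.7, -147.7, -2.6], 0.25)]
side bottle [([744.3, -147.1, -1.9], 0.91)]
side pipette [([336.0, 394.2, -0.1], 0.53)]
top tube [([505.5, -243.5, 0.1], 0.44)]
top beaker [([507.1, -241.2, -0.8], 0.73)]
top cap [([506.1, 312.3, 2.8], 0.75)]
top timer [([345.6, 163.5, -0.6], 0.82), ([505.1, -245.9, -0.6], 0.64)]
top marker [([342.8, -115.0, 3.3], 0.58)]
top tape [([697.5, -39.2, -1.2], 0.73)]
top bottle [([744.6, -150.4, -5.0], 0.6)]
top pipette [([334.2, 394.5, 3.2], 0.62), ([506.0, -240.8, 0.8], 0.42)]
t 32.35 tcp [ 505.6 -242.   252.9] yaw 14.2 ydown [ 0.001  0.001 -1.   ] gap 85.7 j [-0.07  0.18  0.5   1.63 -0.09  1.35  0.69] F [0.  0.5 0.2] T [-0.02  0.04 -0.  ]
```

View pics/b13.png

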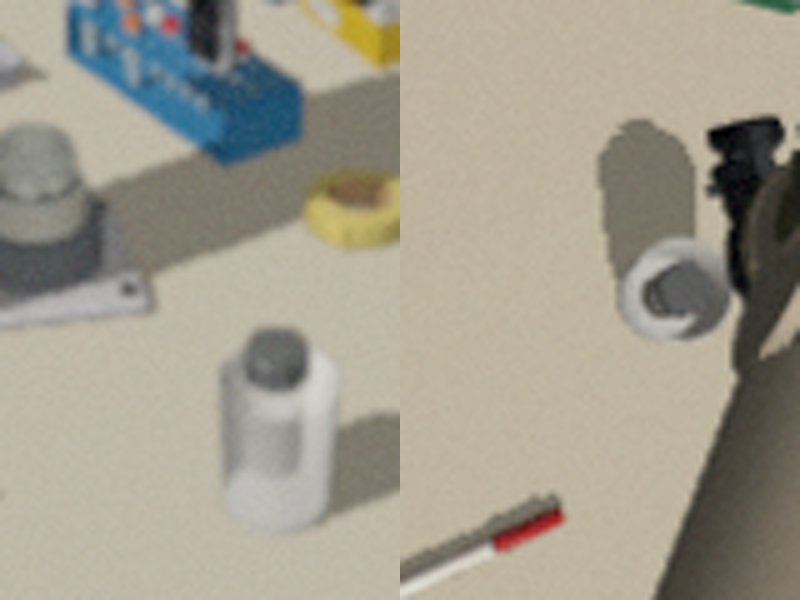

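View pics/side13.png

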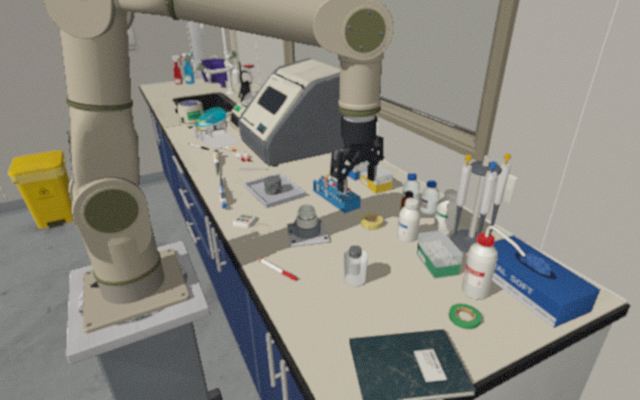

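The tube stands upright in the beaker, lid up (side view (355,265)). The cap is in the tray at (273,185), the bystanders haven't moved, and the arm is clear. Handing in.

```bash
python3 -c "
from h import *
print(r.job_done())"
```

```text
the job is handed in; nothing more can be done
None
```

I unscrewed the cap with a single 256° turn in one grasp and stood it mouth down in the tray. Then I lifted the tube out, stood it in the beaker, let go and handed the job in at about 32 s; no verdict is reported.

- **Cap:** I lowered it until it touched the tray floor (19 N) before letting go. The last images put its rim at about (505, 314) mm and z ≈ 3 mm, standing upright.
- **Tube:** I lowered it until it touched the beaker floor (7 N) before letting go. In the pictures it stands upright, lid up, on the beaker's axis to within a few millimetres.
- **Beaker and bystanders:** the beaker is upright and in place. The timer, marker, tape, bottle and pipette are all within a few millimetres of where they started, which is within the networks' error.
- **Robot:** the gripper is open about 250 mm above the bench, touching nothing.

**Disagreements:** the final side-camera check did not detect the tube, though it is clear in the picture. The top camera found it with a confidence of only 0.44. Early on, the side camera's outline for the cap landed on something else, so I placed the cap from the other estimates and a picture overlay.

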